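# Pack the specimen tray

### The arm

A 7-joint arm with a two-finger parallel gripper is mounted at the origin on a cart in front of the work surface, level with it; the furniture and walls round the work are solid. World frame = base frame: x ahead of the robot, y to its left, z up, the work surface at z = 0. Lengths are in m, angles in rad, forces in N, time in s.
With the tool pointing down it reaches from about 0.425 to 0.925 m from the base axis. Payload 6.8 kg.
Tool frame: the origin (TCP) lies at the very end of the fingers, on their centre line; the grasp point (between the pads) lies 19 mm behind it; z points along the fingers, y is the line along which they close (so a half turn about z gives the same grasp; the last joint's range is limited). The gripper opens to 85 mm and grips with 20 to 120 N. Pads are 22 mm wide; open, the fingers measure 114 mm over their backs; the gripper's body (76 mm by 85 mm) begins 54 mm behind the grasp point. The pads swing forward as they close: fully open they stand 13 mm farther back than shut.
Start: joints at [-1.226, 0.477, 0.022, 1.555, -0.011, 1.109, -0.083], TCP at [0.295, 0.607, 0.208] pointing down, gripper open.
Joint ranges: [-2.96, 2.96], [-0.34, 2.1], [-1.41, 1.46], [0.24, 2.44], [-1.37, 4.51], [0.17, 1.92], [-2.96, 2.96]. Speed limits (rad/s): [2.39, 2.39, 3.14, 3.14, 3.14, 3.14, 3.14].

### API

Orientations are given as a unit quaternion [w, x, y, z].
In Python, from station import monitor, eyes, bot gives the robot as it stands.
- The arm moves only by the tool nudge_tcp, called after "Request:" as name(argument=value, ...) on one line, values as JSON. Schema: {"type":"object","properties":{"moves":{"type":"string"},"squeeze":{"type":"number"},"only":{"type":"string"},"quiet":{"type":"boolean"},"lines":{"type":"string"}},"required":["moves"],"additionalProperties":false}. moves is a string of 1 to 20 rows, one to a line, with the numbers parted by spaces; each row has 5 numbers: dx, dy, dz in shares of the most that a row can go, 1 being 50 mm, then a turn about the tool's z in parts of the range, where 1.0 means 90 degrees, then the opening from 0.0 (shut) to 1.0 (fully open); each row shifts and turns the commanded pose from where the row before left it, along the tool's axes as they then stand; what a row does not reach is not made up. A row lasts 1/10 s, in which the tool goes at most 0.05 m and 0.15 rad, less where a joint would pass 70% of its speed; a pose out of reach is approached as far as the arm can. The fingers move at their own pace and stop on an object; squeeze is the grip in N (left out, the last holds). Time passes only in rows, so rows that do not move let the fingers close. The tool returns the time, the measured TCP pose, the force, the opening and the grip force at its end. only (a regular expression) keeps the lines of the reply that match it, lines (a string "A,B") keeps lines A to B, and quiet returns only ok. Input that does not fit is refused with a message, and nothing moves.
- monitor.get_obs(): the state, without advancing time (a new reading comes with each control period).
- eyes.read_camera(name): name is "side" or "top"; returns the picture (400x640x3 uint8, blue, green, red); there is no depth.
- eyes.camera_info(name): a dict with "vertical_fov" (degrees; the focal length in pixels is half the picture's height over the tangent of half this angle, whatever the lens; pixels are square), "cx", "cy" (the principal point, pixels), "view" (4x4, takes a point from world to camera coordinates). Camera axes: x right, y up, looking along -z (the intrinsics and any distortion apply to the point x, -y, -z); pixel columns grow to the right and rows downward; lengths in m; the calibration is good to about 2 mm. A picture is of the moment at which its call begins. camera_info takes no time and is no camera call.
- bot.hand_in(): hands the job in; it is judged then, once.
The state is a dict: "t": time; "q": joint angles; "joint_vel": joint speeds; "joint_torque": joint torques, N m; "eef_pos": TCP position; "tool_rot": TCP orientation; "contact_force": force on the tool from outside, world axes, zero at the start; "torque": the same for the moment, N m; "gripper_width": opening from 0.0 (shut) to 1.0 (fully open); "grasp_force": force on a finger pad.
Only numpy, scipy, OpenCV 4.12 (cv2) and the standard library are available. Lean on these libraries where they do the work, as an engineer would, in place of code of your own. Each camera call takes 0.05 s, during which the arm holds its last target. There are 200 camera calls.

### The job

Pack the specimen tray for the microscope: put the lidded petri dish, the tall lens case, the resin puck and the capped vial each into the smallest of the tray's four round recesses that it fits into, standing upright and flat on the recess floor. Leave the two look-alikes, the open glass dish and the short waisted loupe, where they stand on the bench.

Things in the scene. Friction and masses are not known exactly. Their poses are not given: they have to be found in the camera images.
- petri_dish: Lidded petri dish, clear to white plastic, a closed flat disc, evenly pale from above: 60 mm diameter, 15 mm high, with a lid on. Origin at the centre of its underside, z up its axis. Loose, starts standing upright on a 1 mm thick mat on the bench, underside at about z = 0.001 m.
- lens_case: Screw-top lens case: plain black straight-sided cylinder, 48 mm diameter, 58 mm high, closed flat top. Origin at the centre of its underside, z up its axis. Loose, starts standing upright on a 1 mm thick mat on the bench, underside at about z = 0.001 m.
- puck: Resin sample puck: dark green solid short cylinder, 30 mm diameter, 18 mm high. Origin at the centre of its underside, z up its axis. Loose, starts standing upright on a 1 mm thick mat on the bench, underside at about z = 0.001 m.
- vial: Small screw-cap sample vial: slim upright cylinder, 18 mm diameter, 48 mm high. Origin at the centre of its underside, z up its axis. Loose, starts standing upright on a 1 mm thick mat on the bench, underside at about z = 0.001 m.
- open_dish: Look-alike, stays where it is: open glass dish without a lid, a pale grey disc of film inside a clear raised rim, 61 mm diameter, 12 mm high. Origin at the centre of its underside, z up its axis. Loose, starts standing upright on a 1 mm thick mat on the bench, underside at about z = 0.001 m.
- loupe: Look-alike, stays where it is: bench loupe, black, waisted ring with a lens on top, 37 mm diameter, only 33 mm high. Origin at the centre of its underside, z up its axis. Loose, starts standing upright on a 1 mm thick mat on the bench, underside at about z = 0.001 m.
- insert_petri: White insert, 90 x 90 x 16 mm, one of four set 2 x 2 (93 mm apart, order varies) in a fixed 196 mm square aluminium tray (rim 14 mm high). Central round recess, largest of the four, 74 mm diameter, 5 mm deep, dark floor, for the lidded petri dish. Fixed. Origin: centre of the underside, 5 mm above the worktop; x, y along its sides, z up; recess floor at 11 mm, top at 16 mm.
- insert_case: White insert, 90 x 90 x 16 mm, one of four set 2 x 2 (93 mm apart, order varies) in a fixed 196 mm square aluminium tray (rim 14 mm high). Central round recess, second largest of the four, 58 mm diameter, 10 mm deep, dark floor, for the lens case. Fixed. Origin: centre of the underside, 5 mm above the worktop; x, y along its sides, z up; recess floor at 6 mm, top at 16 mm.
- insert_puck: White insert, 90 x 90 x 16 mm, one of four set 2 x 2 (93 mm apart, order varies) in a fixed 196 mm square aluminium tray (rim 14 mm high). Central round recess, second smallest of the four, 42 mm diameter, 7 mm deep, dark floor, for the resin puck. Fixed. Origin: centre of the underside, 5 mm above the worktop; x, y along its sides, z up; recess floor at 9 mm, top at 16 mm.
- insert_vial: White insert, 90 x 90 x 16 mm, one of four set 2 x 2 (93 mm apart, order varies) in a fixed 196 mm square aluminium tray (rim 14 mm high). Central round recess, smallest of the four, 28 mm diameter, 12 mm deep, dark floor, for the capped vial. Fixed. Origin: centre of the underside, 5 mm above the worktop; x, y along its sides, z up; recess floor at 4 mm, top at 16 mm.
Mind the look-alikes: they are no part of the job. Several things have the shape of the lens_case; the one meant has the colours described above. Leave any orange or turquoise look-alike of the petri_dish alone.

How it is judged:
At the end, for the whole second after the job is handed in: The petri dish, lens case, puck and vial each stand upright (within 0.1 rad) and at rest, released, in their own recess: within 10 mm of its centre and with the underside on its floor (2.5 mm above at most). The open dish and the loupe stand upright within 20 mm of where they were at the start (horizontal distance between petri_dish and insert_petri below 0.01 m and z of petri_dish in the frame of insert_petri between 0.008 and 0.0135 m and angle between each of petri_dish, lens_case, puck, vial, open_dish, loupe's own z axis and vertical below 0.1 rad and linear speed of each of petri_dish, lens_case, puck, vial below 0.02 m/s and horizontal distance between lens_case and insert_case below 0.01 m and z of lens_case in the frame of insert_case between 0.003 and 0.0085 m and horizontal distance between puck and insert_puck below 0.01 m and z of puck in the frame of insert_puck between 0.006 and 0.0115 m and horizontal distance between vial and insert_vial below 0.01 m and z of vial in the frame of insert_vial between 0.001 and 0.0065 m and distance of each of open_dish, loupe from where it was at the start of the episode below 0.02 m); the robot touches nothing.
It fails at once if the open glass dish is shifted more than 20 mm or lifted away (distance of open_dish from where it was at the start of the episode above 0.02 m).
It fails at once if the loupe is shifted more than 20 mm or lifted away (distance of loupe from where it was at the start of the episode above 0.02 m).
It also fails if it takes over 112 s, if anything falls off the work surface, if the arm or the gripper's body presses on something with over 40 N, if the wrist force passes 120 N, or if a joint passes its speed limit or range.

## Working session

There is one attempt and no reset: what is moved stays moved. The work goes in short steps, Python scripts to look and compute and a tool call to move; the robot and the scene stay as the last step left them, time stands still between calls to the robot, and variables do not carry over. Pictures are saved under pics/ and viewed, at most 16 in all, crops included, and the job is handed in when it is done.

```bash
ls; mkdir -p pics
```

Run:
```python
from station import monitor, eyes, bot
import cv2
o=monitor.get_obs();print({k:o[k] for k in('t','eef_pos','tool_rot','gripper_width')})
for n in('top','side'):
    cv2.imwrite(f'pics/{n}0.png',eyes.read_camera(n));print(n,eyes.camera_info(n))
```

```text
pics
{'t': 0.0, 'eef_pos': array([0.29505053, 0.60638732, 0.20669958]), 'tool_rot': array([-1.38683503e-04,  2.24479780e-01,  9.74478302e-01, -9.20530807e-04]), 'gripper_width': 1.000395093522862}
top {'vertical_fov': 46.69989805547107, 'cx': 322.55015582438136, 'cy': 204.71033415111177, 'view': array([[-0.0229175 , -0.99972983, -0.00387917,  0.05310038],
       [ 0.99758333, -0.02312253,  0.06551985, -0.52698528],
       [-0.06559184, -0.00236825,  0.99784373, -1.29947255],
       [ 0.        ,  0.        ,  0.        ,  1.        ]])}
side {'vertical_fov': 54.52197076058427, 'cx': 317.7054551649248, 'cy': 199.22992448112072, 'view': array([[-0.99661883, -0.08179566,  0.00776984,  0.53720939],
       [ 0.03562021, -0.34490789,  0.93796042, -0.05514455],
       [-0.07404121,  0.93506578,  0.34665528, -0.91609489],
       [ 0.        ,  0.        ,  0.        ,  1.        ]])}
```

View pics/top0.png

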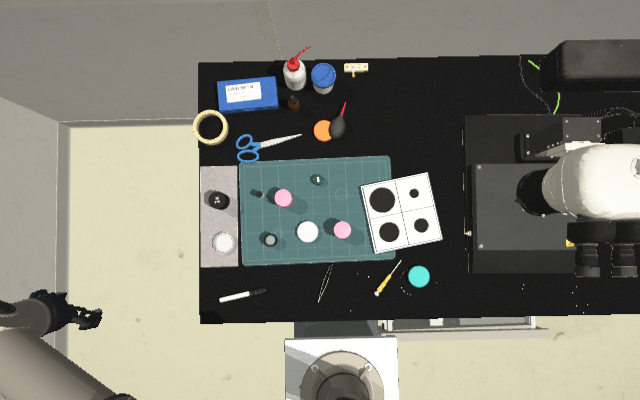

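View pics/side0.png

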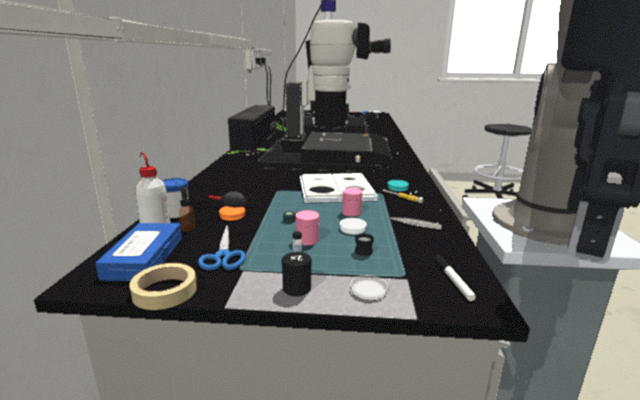

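Top view: the black lens case is at (219,200), with pink same-shape cylinders at (283,198) and (342,230). The vial is at (258,194), puck (317,179), lidded petri (307,232), loupe (270,240) and open dish (223,242). The tray is at (401,212). I'll confirm these in an enlarged crop.

Create h.py:
```python
import numpy as np, cv2
from station import monitor, eyes
def cam(n):
    i=eyes.camera_info(n); f=200/np.tan(np.radians(i['vertical_fov'])/2); return i,f
def cast(n,u,v,z):
    i,f=cam(n); V=i['view']; R=V[:3,:3]
    d=R.T@np.array([(u-i['cx'])/f,-(v-i['cy'])/f,-1]); c=-R.T@V[:3,3]
    return c+d*(z-c[2])/d[2]
def proj(n,p):
    i,f=cam(n); q=i['view'][:3,:3]@p+i['view'][:3,3]
    return i['cx']+f*q[0]/-q[2], i['cy']-f*q[1]/-q[2]
def blobs(im,mask,amin=20):
    n,l,s,c=cv2.connectedComponentsWithStats(mask.astype('uint8'))
    return [(s[k],c[k]) for k in range(1,n) if s[k][4]>=amin]
```

Run:
```python
import cv2
from h import *
im=cv2.imread('pics/top0.png')
c=im[155:270,195:350];a=cv2.resize(c,None,fx=5,fy=5,interpolation=cv2.INTER_CUBIC);cv2.imwrite('pics/crop_top.png',a)
s=cv2.imread('pics/side0.png');b=cv2.resize(s[170:310,220:420],None,fx=4,fy=4,interpolation=cv2.INTER_CUBIC);cv2.imwrite('pics/crop_side.png',b)
# recesses: dark blobs in tray
t=im[:,:,:].max(2)<90
m=np.zeros_like(t);m[170:255,360:445]=t[170:255,360:445]
for st,ce in blobs(im,m,30): print('dark',st,ce.round(1),cast('top',*ce,0.018).round(4))
g=im.min(2)>200
for st,ce in blobs(im,g,60): print('white',st,ce.round(1),cast('top',*ce,0.016).round(4))
```

```text
dark [ 391  170   54   85 1385] [428.1 211.3] [ 0.5023 -0.2579  0.018 ]
dark [360 188  14  65 128] [366.2 221.5] [ 0.4774 -0.0816  0.018 ]
dark [370 188  25  24 472] [381.7 199.7] [ 0.5385 -0.1276  0.018 ]
dark [410 189   8   9  54] [413.6 193. ] [ 0.5553 -0.2186  0.018 ]
dark [415 219  13  13 139] [420.9 225. ] [ 0.464 -0.236  0.018]
dark [380 223  19  19 286] [388.7 231.8] [ 0.4469 -0.1445  0.018 ]
white [293  60  11  18  92] [299.1  71. ] [0.9184 0.0999 0.016 ]
white [347  64  21   7  92] [357.4  66.8] [ 0.9268 -0.0693  0.016 ]
white [226  82  35  20 550] [243.3  91.9] [0.8604 0.2627 0.016 ]
white [261 134  40  13 123] [275.9 140.6] [0.7157 0.1708 0.016 ]
white [565 141  40   9 167] [578.2 144.5] [ 0.6839 -0.6949  0.016 ]
white [ 582  145   58   72 3677] [612.  180.8] [ 0.5774 -0.7849  0.016 ]
white [ 361  173   81   80 3378] [404.2 211.9] [ 0.5022 -0.1905  0.016 ]
white [280 195  11  11  71] [285.8 200.5] [0.5427 0.1453 0.016 ]
white [297 221  21  21 330] [307.3 231.4] [0.4535 0.086  0.016 ]
white [336 224  15  14 144] [343.4 230.7] [ 0.4529 -0.0164  0.016 ]
white [215 232  19  21 264] [223.8 242.4] [0.4277 0.323  0.016 ]
white [220 292  29  10 110] [233.9 296.4] [0.2758 0.2959 0.016 ]
white [430 318  13   7  77] [436.1 321.2] [ 0.1945 -0.2691  0.016 ]
white [ 285  337  114   63 2528] [360.8 355.9] [ 0.1038 -0.0559  0.016 ]
```

View pics/crop_top.png

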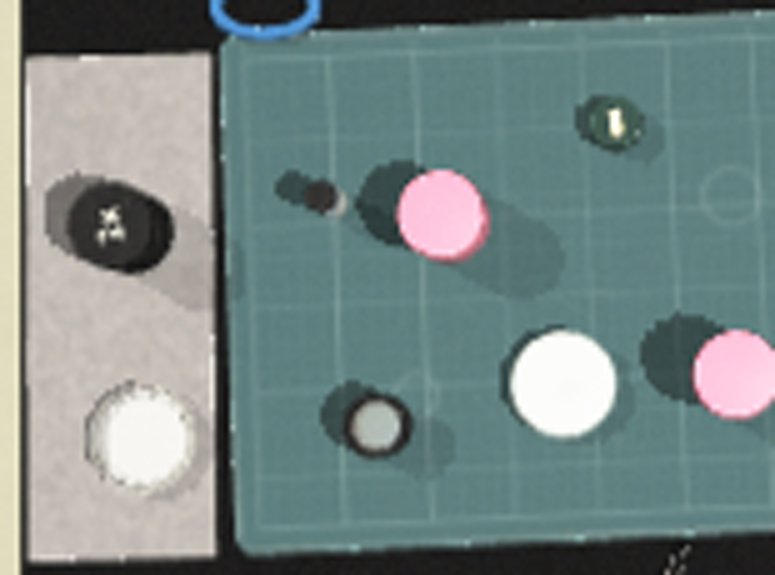

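View pics/crop_side.png

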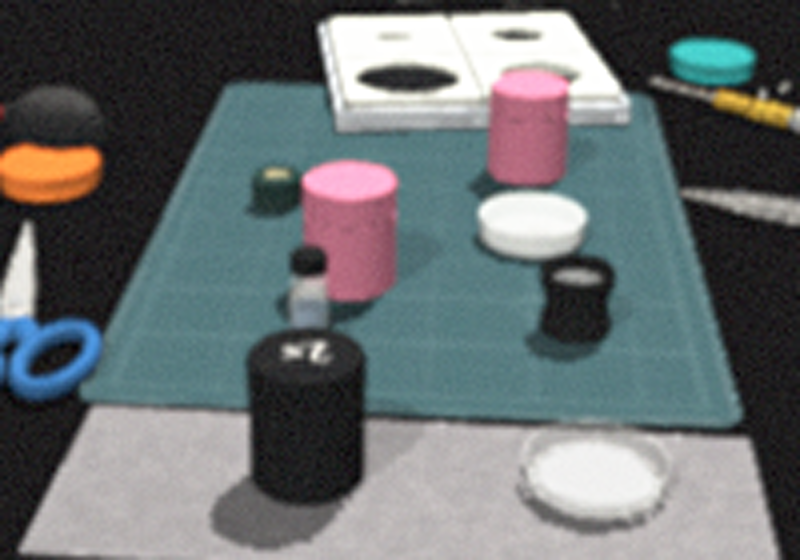

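The crop confirms it: the black straight cylinder marked "2x" at top (217,200) is the lens case. The pink ones are the wrong colour. The waisted black piece with a lens at (270,240) is the loupe. The evenly white disc at (307,231) is the lidded petri, while (223,242) has the clear rim of the open dish. Next I'll work out positions from both views.

Run:
```python
from h import *
top=lambda X,Y:(195+(X+.5)/5-.5,155+(Y+.5)/5-.5)
side=lambda X,Y:(220+(X+.5)/4-.5,170+(Y+.5)/4-.5)
for n,t,s,z in [('case',(112,224),(306,350),.059),('vial',(320,197),(309,254),.049),('puck',(607,120),(277,176),.019),('petri',(563,383),(532,212),.016),
  ('loupe',(377,426),(579,274),.034),('open',(140,437),(597,465),.010),('pink',(442,214),(350,182),.059),('pink2',(736,373),(529,86),.059)]:
    print(n,cast('top',*top(*t),z)[:2].round(4),cast('side',*side(*s),z)[:2].round(4))
c=dict(petri=(381.7,199.7),vial=(413.6,193),puck=(420.9,225),case=(388.7,231.8))
for n,f in dict(petri=.018,vial=.017,puck=.0175,case=.017).items(): print(n,cast('top',*c[n],f)[:2].round(4))
for n,s in dict(petri=(408,78),vial=(394,36),puck=(518,34),case=(537,74)).items():print('side',n,cast('side',*side(*s),.019)[:2].round(4))
# refine with masks: side puck / top puck
im=cv2.imread('pics/top0.png');hs=cv2.cvtColor(im,cv2.COLOR_BGR2HSV)
print(im[174:185,308:328].max(2))
```

```text
case [0.5467 0.3314] [0.5476 0.329 ]
vial [0.5599 0.2179] [0.5612 0.2179]
puck [0.6029 0.0579] [0.6025 0.0514]
petri [0.4539 0.0862] [0.4541 0.0821]
loupe [0.4322 0.1899] [0.4324 0.196 ]
open [0.4288 0.3278] [0.4277 0.3256]
pink [0.548  0.1494] [0.5488 0.1516]
pink2 [ 0.4568 -0.0104] [ 0.4574 -0.009 ]
petri [ 0.5384 -0.1274]
vial [ 0.5555 -0.2189]
puck [ 0.464  -0.2362]
case [ 0.4469 -0.1445]
side petri [ 0.5393 -0.1336]
side vial [ 0.5568 -0.2302]
side puck [ 0.464  -0.2452]
side case [ 0.4502 -0.1517]
[[131 127 130 140 129  91  90  90  95 108 109 107 122 129 130 128 128 130
  128 130]
 [132 127 131 136  95  75  74  88  93  95  95  95 100 114 127 128 129 130
  127 131]
 [132 129  93  96  77  72  87  93  90  93 128  94  94  95 115 130 130 130
  131 134]
 [134 129  81  81  76  85  90  92 133 253 254 117  93  93 100 115 127 131
  128 129]
 [131 130  80  81  76 117  94  92 106 255 255 120  93  92  93  84 117 118
  128 128]
 [131 129  79  81  77 114  93  93  92 255 255 150  94  94  93  93 116 120
  122 135]
 [137 135  82  81  79 101  93  92  92 250 255 202 100  92  91  95 115 115
  116 119]
 [133 130 120  83  78  80  92  92  92 211 251 163  97  91 145  97 112 114
  113 116]
 [131 129 129  82  76  60  93  93  94 119 155 107  93  96 104 109 115 113
  112 116]
 [131 128 131 126 122  75  68  85  92  92  93  92 113  77  89 112 113 112
  114 115]
 [130 129 129 136 131 121 117  83  68  66  67  68  91 105 111 113 113 114
  114 114]]
```

The manual's scale: shifts go in shares of 50 mm and turns go in shares of 90 degrees. Converting my numbers, 0.14 rad / 1.5708 = 0.0891.

Request:
nudge_tcp(moves="0 0 0 0.0891 1\n0 0 0 0.0891 1\n0 0 0 0.0891 1\n0 0 0 0.0891 1\n0 0 0 0.0891 1\n0 0 0 0.0891 1\n0 0 0 0.0891 1\n0 0 0 0.0879 1\n0 0 0 0 1", squeeze=40)

```text
t: 1.0
eef_pos: [0.295, 0.6067, 0.2071]
tool_rot: [0.0, 0.707, 0.707, -0.0]
contact_force: [-1.0, -0.3, 0.2]
gripper_width: 1.001
grasp_force: 0.0
```

Request:
nudge_tcp(moves="-0.56 0.5 0 0 1\n-0.56 0.5 0 0 1\n-0.56 0.5 0 0 1\n-0.56 0.5 0 0 1\n-0.56 0.5 0 0 1\n-0.56 0.5 0 0 1\n-0.56 0.5 0 0 1\n-0.56 0.5 0 0 1\n-0.56 0.5 0 0 1\n-0.48 0.54 0 0 1\n0 0 0.8 0 1\n0 0 0.8 0 1\n0 0 0 0 1\n0 0 0 0 1")

```text
t: 2.4
eef_pos: [0.547, 0.331, 0.1278]
tool_rot: [-0.0, 0.706, 0.708, -0.001]
contact_force: [-0.1, 1.1, 1.1]
gripper_width: 0.998
grasp_force: 0.0
```

Run:
```python
from h import *
im=eyes.read_camera('side');p=monitor.get_obs()['eef_pos']
for d in(-.05,.05):print([round(v,1) for v in proj('side',p+[d,0,0])])
print([round(v,1) for v in proj('side',p+[.05,0,.013])])
u,v=map(int,proj('side',p));print(u,v)
cv2.imwrite('pics/s1.png',cv2.resize(im[v-70:v+110,u-100:u+100],None,fx=3,fy=3,interpolation=cv2.INTER_CUBIC))
```

```text
[np.float64(327.3), np.float64(219.1)]
[np.float64(263.3), np.float64(216.5)]
[np.float64(262.9), np.float64(208.8)]
295 217
```

View pics/s1.png

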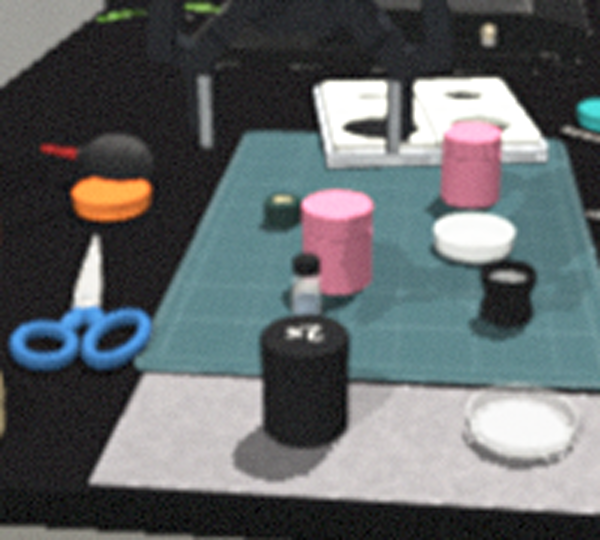

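Finger tips appear at about (264,196) and (326,198) px, about 20 px above the nominal TCP projection, so open tips sit well back. I'll descend to z=0.035 and look again before closing.

Converted, 0.023 m is 0.46.

Request:
nudge_tcp(moves="0 0 0.46 0 1\n0 0 0.46 0 1\n0 0 0.46 0 1\n0 0 0.46 0 1\n0 0 0 0 1\n0 0 0 0 1")

```text
t: 3.05
eef_pos: [0.5485, 0.3319, 0.0377]
tool_rot: [0.0, 0.707, 0.707, 0.001]
contact_force: [0.3, 1.0, 0.7]
gripper_width: 0.998
grasp_force: 0.0
```

Run:
```python
from h import *
im=eyes.read_camera('side');p=monitor.get_obs()['eef_pos']
for d in(-.05,.05):print([round(v,1) for v in proj('side',p+[d,0,0])])
cv2.imwrite('pics/s2.png',cv2.resize(im[150:330,195:395],None,fx=3,fy=3,interpolation=cv2.INTER_CUBIC))
```

```text
[np.float64(325.9), np.float64(270.9)]
[np.float64(265.0), np.float64(267.9)]
```

View pics/s2.png

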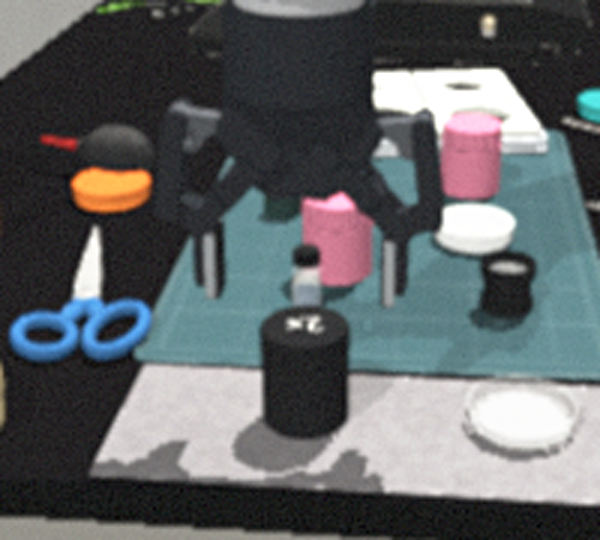

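Converted, 0.01 m is 0.2, -0.001 m is -0.02.

Request:
nudge_tcp(moves="-0.02 -0.02 0.2 0 1\n0 0 0.2 0 1\n0 0 0 0 1\n0 0 0 0 0.5\n0 0 0 0 0.4\n0 0 0 0 0.4\n0 0 0 0 0.4\n0 0 0 0 0.4", squeeze=40)

```text
t: 3.9
eef_pos: [0.5466, 0.3301, 0.0162]
tool_rot: [0.0, 0.707, 0.707, 0.0]
contact_force: [-0.2, -0.5, 4.3]
gripper_width: 0.536
grasp_force: 41.0
```

Run:
```python
from h import *
im=eyes.read_camera('side');p=monitor.get_obs()['eef_pos']
print([round(v,1) for v in proj('side',p)])
cv2.imwrite('pics/s3.png',cv2.resize(im[150:330,195:395],None,fx=3,fy=3,interpolation=cv2.INTER_CUBIC))
```

```text
[np.float64(296.9), np.float64(280.4)]
```

View pics/s3.png

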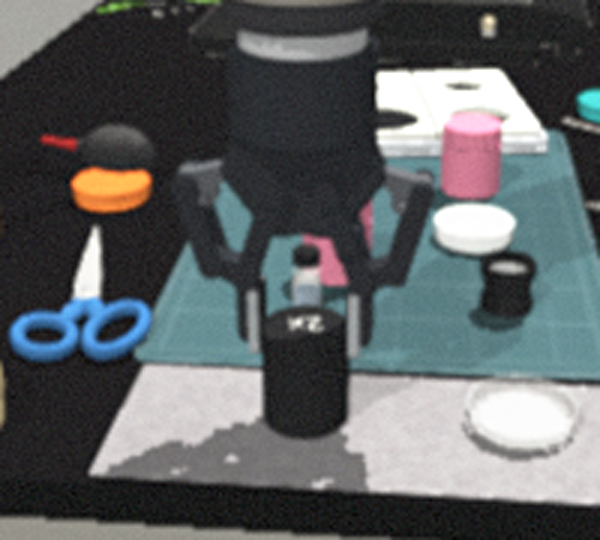

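Case gripped: width 0.536, force 41 N. The finger tips sit roughly 20 mm higher than the TCP suggests. Now to carry it to its recess.

Converted, -0.04 m is -0.8, -0.0083 m is -0.166.

Request:
nudge_tcp(moves="0 0 -0.4 0 0.4\n0 0 -0.8 0 0.4\n0 0 -0.8 0 0.4\n0 0 -0.4 0 0.4\n-0.79 -0.166 0 0 0.4\n-0.79 -0.166 0 0 0.4\n-0.79 -0.166 0 0 0.4\n-0.79 -0.166 0 0 0.4\n-0.79 -0.166 0 0 0.4\n-0.79 -0.166 0 0 0.4\n-0.79 -0.166 0 0 0.4\n-0.79 -0.166 0 0 0.4\n-0.79 -0.166 0 0 0.4\n-0.79 -0.166 0 0 0.4\n-0.79 -0.166 0 0 0.4\n-0.79 -0.166 0 0 0.4\n0 0 0.6 0 0.4\n0 0 0.6 0 0.4\n0 0 0 0 0.4\n0 0 0 0 0.4", squeeze=60)

```text
t: 5.95
eef_pos: [0.4462, -0.144, 0.0757]
tool_rot: [-0.001, 0.707, 0.707, -0.001]
contact_force: [0.9, 0.1, -1.6]
gripper_width: 0.523
grasp_force: 62.1
```

Run:
```python
from h import *
p=monitor.get_obs()['eef_pos'];t=eyes.read_camera('top');s=eyes.read_camera('side')
a=cv2.resize(t[160:270,330:460],None,fx=3,fy=3,interpolation=cv2.INTER_CUBIC)
b=cv2.resize(s[100:210,270:400],None,fx=3,fy=3,interpolation=cv2.INTER_CUBIC)
cv2.imwrite('pics/p1.png',np.hstack([a,b]))
```

```text
(no output)
```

View pics/p1.png

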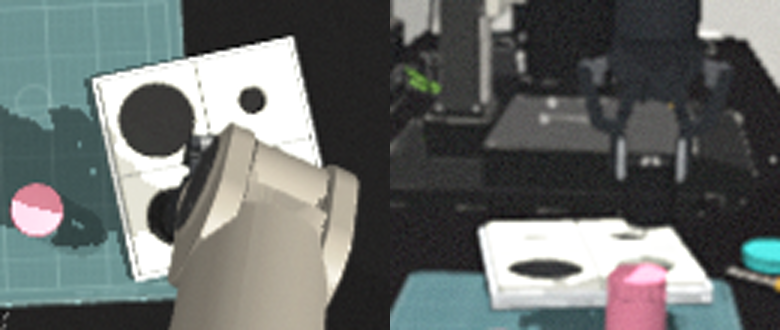

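Converted, 0.02 m is 0.4, 0.015 m is 0.3.

Request:
nudge_tcp(moves="0 0.016 0.4 0 0.4\n0 0 0.3 0 0.4\n0 0 0.12 0 0.4\n0 0 0.08 0 0.4\n0 0 0.04 0 0.4\n0 0 0 0 0.4\n0 0 0 0 0.4")

```text
t: 6.75
eef_pos: [0.4479, -0.1441, 0.0292]
tool_rot: [0.0, 0.707, 0.707, 0.0]
contact_force: [0.4, -0.6, -1.8]
gripper_width: 0.525
grasp_force: 62.2
```

Converted, 0.001 m is 0.02, -0.0005 m is -0.01.

Request:
nudge_tcp(moves="0 -0.01 0.02 0 0.4\n0 0 0.02 0 0.4\n0 0 0.02 0 0.4\n0 0 0 0 0.4\n0 0 0 0 0.4")

```text
t: 7.25
eef_pos: [0.4471, -0.144, 0.0262]
tool_rot: [-0.0, 0.707, 0.707, 0.0]
contact_force: [-1.6, 0.5, 8.5]
gripper_width: 0.525
grasp_force: 63.1
```

Converted, -0.045 m is -0.9, 0.033 m is 0.66.

Request:
nudge_tcp(moves="0 0 0 0 0.75\n0 0 0 0 0.75\n0 0 0 0 0.75\n0 0 -0.6 0 0.75\n0 0 -0.9 0 0.75\n0 0 -0.9 0 0.6\n0.66 0.52 0 0 0.6\n0.66 0.52 0 0 0.6\n0.66 0.52 0 0 0.6\n0.66 0.52 0 0 0.6\n0.66 0.52 0 0 0.6\n0.66 0.52 0 0 0.6\n0 0 0.8 0 0.6\n0 0 0.8 0 0.6\n0 0 0.7 0 0.6\n0 0 0.3 0 0.6\n0 0 0 0 0.6\n0 0 0 0 0.6", squeeze=40)

```text
t: 9.05
eef_pos: [0.6039, 0.0537, 0.0168]
tool_rot: [0.0, 0.707, 0.707, 0.001]
contact_force: [0.4, -0.1, 0.6]
gripper_width: 0.603
grasp_force: 0.0
```

```bash
python3 - <<'E'
from h import *
p=monitor.get_obs()['eef_pos'];t=eyes.read_camera('top');s=eyes.read_camera('side')
for d in(-.025,0,.025):print([round(v,1) for v in proj('side',p+[d,0,.02])])
a=cv2.resize(t[160:270,330:460],None,fx=3,fy=3,interpolation=cv2.INTER_CUBIC)
b=cv2.resize(s[160:270,230:360],None,fx=3,fy=3,interpolation=cv2.INTER_CUBIC)
cv2.imwrite('pics/p2.png',np.hstack([a,b]))
E
```

```text
[np.float64(298.7), np.float64(207.3)]
[np.float64(288.0), np.float64(206.9)]
[np.float64(277.3), np.float64(206.5)]
```

View pics/p2.png

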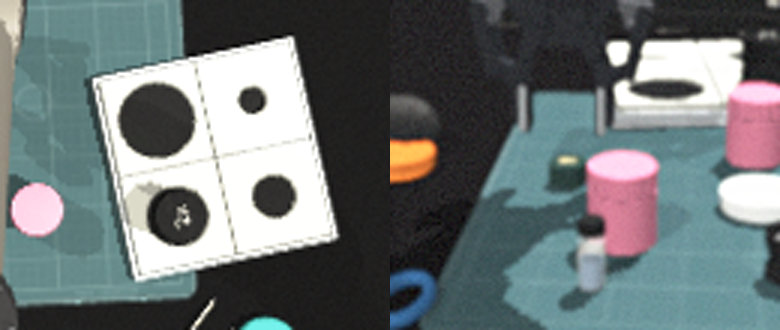

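Left: the lens case stands in its recess at (389,231) px. Right: the tips at (274,203) and (300,204) straddle the puck at (289,213) and are about 27 mm above the TCP. I'll go down and close.

Converted, 0.012 m is 0.24, 0.008 m is 0.16.

Request:
nudge_tcp(moves="0 -0.02 0.24 0 0.6\n0 0 0.16 0 0.6\n0 0 0.1 0 0.6\n0 0 0.06 0 0.6\n0 0 0 0 0.6\n0 0 0 0 0.3\n0 0 0 0 0.2\n0 0 0 0 0.2\n0 0 0 0 0.2\n0 0 0 0 0.2", squeeze=30)

```text
t: 10.15
eef_pos: [0.6022, 0.054, -0.012]
tool_rot: [0.0, 0.707, 0.707, 0.0]
contact_force: [-0.9, -1.0, 3.9]
gripper_width: 0.329
grasp_force: 29.8
```

```bash
python3 - <<'E'
from h import *
p=monitor.get_obs()['eef_pos'];s=eyes.read_camera('side')
print([round(v,1) for v in proj('side',p+[0,0,.02])])
b=cv2.resize(s[170:250,250:350],None,fx=5,fy=5,interpolation=cv2.INTER_CUBIC)
cv2.imwrite('pics/p3.png',b)
E
```

```text
[np.float64(288.9), np.float64(218.4)]
```

View pics/p3.png

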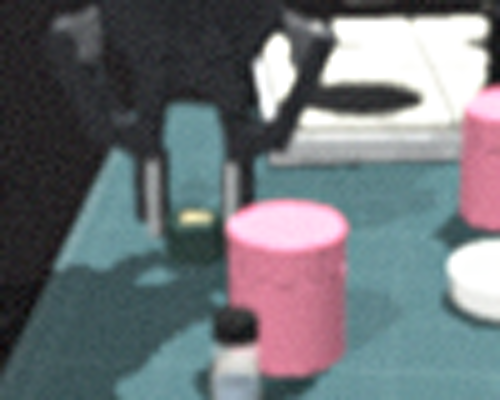

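Puck is gripped on about its top 7 mm (crop tips at (155,233), (232,215)). Carrying it.

Converted, -0.04 m is -0.8, -0.038 m is -0.76.

Request:
nudge_tcp(moves="0 0 -0.6 0 0.2\n0 0 -0.8 0 0.2\n0 0 -0.8 0 0.2\n-0.72 -0.344 0 0 0.2\n-0.72 -0.344 0 0 0.2\n-0.72 -0.344 0 0 0.2\n-0.72 -0.344 0 0 0.2\n-0.72 -0.344 0 0 0.2\n-0.72 -0.344 0 0 0.2\n-0.72 -0.344 0 0 0.2\n-0.76 -0.344 0 0 0.2\n0 0 0.8 0 0.2\n0 0 0.7 0 0.2\n0 0 0.2 0 0.2\n0 0 0.1 0 0.2\n0 0 0.06 0 0.2\n0 0 0 0 0.2\n0 0 0 0 0.2")

```text
t: 12.0
eef_pos: [0.4654, -0.2362, 0.0058]
tool_rot: [0.001, 0.707, 0.707, 0.0]
contact_force: [0.3, 0.1, -0.5]
gripper_width: 0.324
grasp_force: 29.8
```

Converted, 0.002 m is 0.04, 0.0015 m is 0.03.

Request:
nudge_tcp(moves="0 -0.02 0.04 0 0.2\n0 0 0.03 0 0.2\n0 0 0.02 0 0.2\n0 0 0.01 0 0.2\n0 0 0 0 0.2\n0 0 0 0 0.2")

```text
t: 12.6
eef_pos: [0.4636, -0.236, 0.0009]
tool_rot: [-0.0, 0.707, 0.707, 0.001]
contact_force: [-3.8, 2.7, 14.1]
gripper_width: 0.321
grasp_force: 31.4
```

Converted, -0.04 m is -0.8, 0.0081 m is 0.162.

Request:
nudge_tcp(moves="0 0 0 0 0.55\n0 0 0 0 0.55\n0 0 -0.4 0 0.55\n0 0 -0.8 0 0.5\n0 0 -0.8 0 0.4\n0 0 -0.6 0 0.4\n0.76 0.162 0 0 0.4\n0.76 0.162 0 0 0.4\n0.76 0.162 0 0 0.4\n0.76 0.162 0 0 0.4\n0.76 0.162 0 0 0.4\n0.76 0.162 0 0 0.4\n0.76 0.162 0 0 0.4\n0.76 0.162 0 0 0.4\n0.76 0.162 0 0 0.4\n0.76 0.162 0 0 0.4\n0.76 0.162 0 0 0.4\n0.72 0.162 0 0 0.4\n0 0 0.8 0 0.4\n0 0 0 0 0.4", squeeze=25)

```text
t: 14.6
eef_pos: [0.5571, 0.2184, 0.0853]
tool_rot: [-0.001, 0.706, 0.708, -0.004]
contact_force: [-0.4, -0.9, -0.1]
gripper_width: 0.397
grasp_force: 0.0
```

```bash
python3 - <<'E'
from h import *
p=monitor.get_obs()['eef_pos'];t=eyes.read_camera('top');s=eyes.read_camera('side')
for d in(-.025,0,.025):print([round(v,1) for v in proj('side',p+[d,0,.024])])
a=cv2.resize(t[160:270,330:460],None,fx=3,fy=3,interpolation=cv2.INTER_CUBIC)
b=cv2.resize(s[160:270,230:360],None,fx=3,fy=3,interpolation=cv2.INTER_CUBIC)
cv2.imwrite('pics/p4.png',np.hstack([a,b]))
E
```

```text
[np.float64(312.2), np.float64(204.1)]
[np.float64(298.7), np.float64(203.6)]
[np.float64(285.3), np.float64(203.1)]
```

View pics/p4.png

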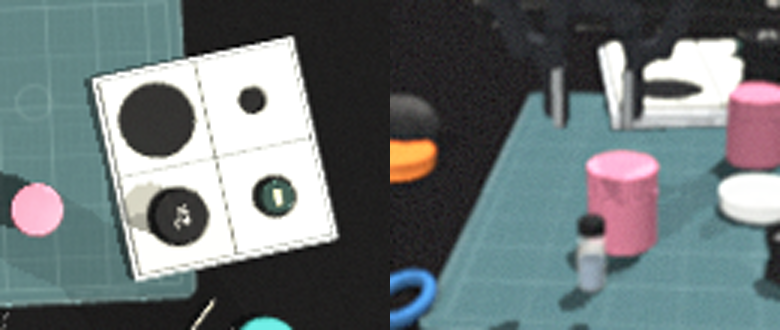

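The puck sits in its recess at (421,225) px. The gripper is over the vial at side px (297,234).

Converted, 0.025 m is 0.5, 0.0033 m is 0.066.

Request:
nudge_tcp(moves="-0.01 0.066 0.5 0 0.4\n0 0 0.5 0 0.4\n0 0 0.4 0 0.4\n0 0 0.12 0 0.4\n0 0 0 0 0.4\n0 0 0 0 0.2\n0 0 0 0 0.1\n0 0 0 0 0.1\n0 0 0 0 0.1\n0 0 0 0 0.1", squeeze=25)

```text
t: 15.7
eef_pos: [0.5651, 0.2179, 0.0151]
tool_rot: [0.0, 0.707, 0.707, 0.001]
contact_force: [-1.1, -1.1, 6.5]
gripper_width: 0.191
grasp_force: 24.7
```

Converted, -0.04 m is -0.8, -0.0364 m is -0.728.

Request:
nudge_tcp(moves="0 0 -0.4 0 0.1\n0 0 -0.8 0 0.1\n0 0 -0.8 0 0.1\n0 0 -0.4 0 0.1\n-0.728 -0.016 0 0 0.1\n-0.728 -0.016 0 0 0.1\n-0.728 -0.016 0 0 0.1\n-0.728 -0.016 0 0 0.1\n-0.728 -0.016 0 0 0.1\n-0.728 -0.016 0 0 0.1\n-0.728 -0.016 0 0 0.1\n-0.728 -0.016 0 0 0.1\n-0.728 -0.016 0 0 0.1\n-0.728 -0.016 0 0 0.1\n-0.728 -0.016 0 0 0.1\n-0.728 -0.016 0 0 0.1\n0 0 0.6 0 0.1\n0 0 0.6 0 0.1\n0 0 0.5 0 0.1\n0 0 0 0 0.1")

```text
t: 17.7
eef_pos: [0.5516, -0.2182, 0.0458]
tool_rot: [-0.003, 0.707, 0.707, -0.001]
contact_force: [-1.4, 0.5, 0.4]
gripper_width: 0.189
grasp_force: 24.3
```

Request:
nudge_tcp(moves="0 0 0 0 0.1\n0 0 0 0 0.1")

```text
t: 17.9
eef_pos: [0.5554, -0.2197, 0.0503]
tool_rot: [0.001, 0.707, 0.707, 0.001]
contact_force: [-0.2, 0.3, 0.4]
gripper_width: 0.188
grasp_force: 24.3
```

Run:
```python
from h import *
p=monitor.get_obs()['eef_pos'];t=eyes.read_camera('top');s=eyes.read_camera('side')
print(p,[[round(v,1) for v in proj('side',p+np.array([0,0,z]))] for z in (.034,-.014)], [round(v,1) for v in proj('side',np.array([.5555,-.2189,.021]))])
a=cv2.resize(t[160:270,330:460],None,fx=3,fy=3,interpolation=cv2.INTER_CUBIC)
b=cv2.resize(s[140:206,310:388],None,fx=5,fy=5,interpolation=cv2.INTER_CUBIC)
cv2.imwrite('pics/p5.png',np.hstack([a,b]))
```

```text
[ 0.55541011 -0.21971466  0.05030061] [[np.float64(318.5), np.float64(158.3)], [np.float64(318.4), np.float64(174.1)]] [np.float64(318.3), np.float64(179.1)]
```

View pics/p5.png

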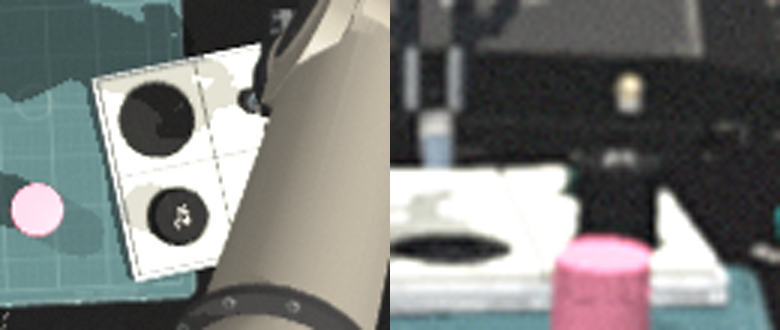

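The vial hangs upright under the fingers, over its recess (side px (318.8,168), top (413,193)). Lowering it.

Converted, 0.01 m is 0.2, 0.004 m is 0.08.

Request:
nudge_tcp(moves="0 0 0.2 0 0.1\n0 0 0.2 0 0.1\n0 0 0.08 0 0.1\n0 0 0.02 0 0.1\n0 0 0 0 0.1\n0 0 0 0 0.1")

```text
t: 18.6
eef_pos: [0.5541, -0.2193, 0.0236]
tool_rot: [-0.0, 0.707, 0.707, -0.0]
contact_force: [-0.4, 0.1, -0.6]
gripper_width: 0.19
grasp_force: 24.3
```

Request:
nudge_tcp(moves="0 0 0.02 0 0.1\n0 0 0.02 0 0.1\n0 0 0 0 0.1\n0 0 0 0 0.1")

```text
t: 19.0
eef_pos: [0.5547, -0.2199, 0.023]
tool_rot: [0.0, 0.707, 0.707, 0.0]
contact_force: [-2.0, 0.7, 11.8]
gripper_width: 0.19
grasp_force: 25.7
```

Converted, -0.04 m is -0.8, 0.038 m is 0.76.

Request:
nudge_tcp(moves="0 0 0 0 0.4\n0 0 0 0 0.4\n0 0 -0.4 0 0.4\n0 0 -0.8 0 0.6\n0 0 -0.8 0 1\n0.76 -0.25 0 0 1\n0.76 -0.25 0 0 1\n0.76 -0.25 0 0 1\n0.76 -0.25 0 0 1\n0.76 -0.25 0 0 1\n0.76 -0.25 0 0 1\n0.76 -0.25 0 0 1\n0.76 -0.25 0 0 1\n0 0 0.8 0 1\n0 0 0.8 0 1\n0 0 0.6 0 1\n0 0 0 0 1\n0 0 0 0 1\n0 0 0 0 1", squeeze=30)

```text
t: 20.9
eef_pos: [0.4555, 0.0848, 0.0131]
tool_rot: [0.001, 0.707, 0.707, 0.001]
contact_force: [-0.4, -0.0, 0.9]
gripper_width: 0.998
grasp_force: 0.0
```

```bash
python3 - <<'E'
from h import *
p=monitor.get_obs()['eef_pos'];t=eyes.read_camera('top');s=eyes.read_camera('side')
for d in(-.05,0,.05):print([round(v,1) for v in proj('side',p+[d,0,.031])])
a=cv2.resize(t[160:270,330:460],None,fx=3,fy=3,interpolation=cv2.INTER_CUBIC)
b=cv2.resize(s[180:246,300:400],None,fx=4,fy=5,interpolation=cv2.INTER_CUBIC)
cv2.imwrite('pics/p6.png',np.hstack([a,b]))
E
```

```text
[np.float64(375.4), np.float64(212.3)]
[np.float64(352.5), np.float64(211.4)]
[np.float64(329.8), np.float64(210.6)]
```

View pics/p6.png

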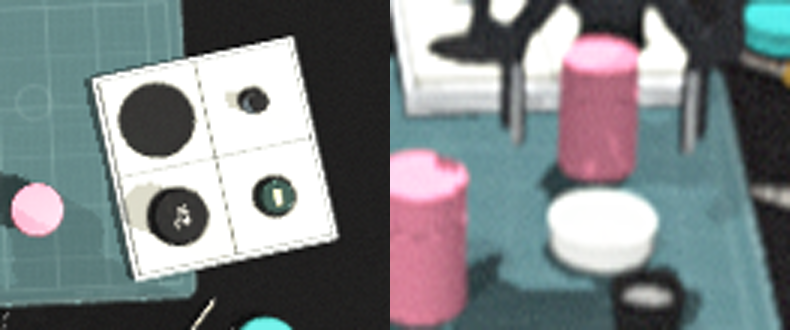

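The vial stands in its recess at (414,193) px. The tips at (331,208) and (374,210) straddle the petri, centred at 353. Descending and gripping.

Converted, 0.015 m is 0.3, 0.01 m is 0.2.

Request:
nudge_tcp(moves="0 -0.02 0.3 0 1\n0 0 0.2 0 1\n0 0 0.12 0 1\n0 0 0.06 0 1\n0 0 0 0 1\n0 0 0 0 0.8\n0 0 0 0 0.6\n0 0 0 0 0.6\n0 0 0 0 0.6\n0 0 0 0 0.6", squeeze=30)

```text
t: 22.0
eef_pos: [0.4536, 0.0848, -0.0217]
tool_rot: [0.0, 0.707, 0.707, 0.0]
contact_force: [-0.7, -1.1, 7.0]
gripper_width: 0.683
grasp_force: 30.7
```

```bash
python3 - <<'E'
from h import *
s=eyes.read_camera('side')
b=cv2.resize(s[180:260,300:400],None,fx=5,fy=5,interpolation=cv2.INTER_CUBIC)
cv2.imwrite('pics/p7.png',b)
E
```

```text
(no output)
```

View pics/p7.png

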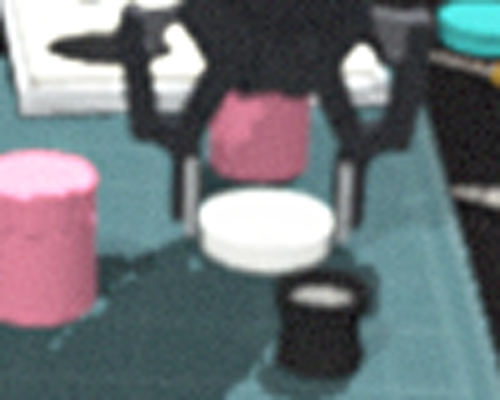

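Petri gripped (0.683 wide, 31 N), with the tips about 9 mm over the side at crop (190,236) and (345,238). I'll turn 0.35 rad over the recess so the knuckles and palm clear the tall case.

The manual's scale: shifts go in shares of 50 mm and turns go in shares of 90 degrees. Converting my numbers, -0.04 m is -0.8, -0.037 m is -0.74, 0.117 rad / 1.5708 = 0.0745.

Request:
nudge_tcp(moves="0 0 -0.6 0 0.6\n0 0 -0.8 0 0.6\n0 0 -0.8 0 0.6\n-0.7 0.284 0 0 0.6\n-0.7 0.284 0 0 0.6\n-0.7 0.284 0 0 0.6\n-0.7 0.284 0 0 0.6\n-0.7 0.284 0 0 0.6\n-0.74 0.284 0 0 0.6\n0 0 0 0.0745 0.6\n0 0 0 0.0745 0.6\n0 0 0 0.0738 0.6\n0 0 0.8 0 0.6\n0 0 0.5 0 0.6\n0 0 0.3 0 0.6\n0 0 0 0 0.6\n0 0 0 0 0.6\n0 0 0 0 0.6", squeeze=40)

```text
t: 23.85
eef_pos: [0.5396, -0.1276, 0.009]
tool_rot: [0.001, 0.819, 0.573, 0.001]
contact_force: [1.6, -0.1, 0.5]
gripper_width: 0.679
grasp_force: 43.7
```

Run:
```python
from h import *
from scipy.spatial.transform import Rotation as R
o=monitor.get_obs();q=o['tool_rot'];print(R.from_quat([*q[1:],q[0]]).inv().apply(np.array([.5385,-.1274,-.0067])-o['eef_pos']).round(4),o['eef_pos'],o['gripper_width'])
```

```text
[-0.0002 -0.0011  0.0157] [ 0.53955666 -0.12763189  0.00898645] 0.6791342690203869
```

Converted, 0.007 m is 0.14, 0.004 m is 0.08.

Request:
nudge_tcp(moves="0 -0.02 0.14 0 0.6\n0 0 0.08 0 0.6\n0 0 0.04 0 0.6\n0 0 0 0 0.6\n0 0 0 0 0.6")

```text
t: 24.35
eef_pos: [0.5375, -0.127, -0.0053]
tool_rot: [-0.0, 0.819, 0.573, -0.0]
contact_force: [-0.5, 0.5, 0.6]
gripper_width: 0.68
grasp_force: 43.7
```

Request:
nudge_tcp(moves="0 0 0.02 0 0.6\n0 0 0.02 0 0.6\n0 0 0 0 0.6\n0 0 0 0 0.6")

```text
t: 24.75
eef_pos: [0.5378, -0.127, -0.0065]
tool_rot: [-0.0, 0.819, 0.573, 0.0]
contact_force: [-3.4, 1.2, 9.4]
gripper_width: 0.688
grasp_force: 44.5
```

Contact came at the expected height. Releasing, rising clear, moving away and checking.

Converted, -0.045 m is -0.9, -0.04 m is -0.8.

Request:
nudge_tcp(moves="0 0 0 0 0.82\n0 0 0 0 0.82\n0 0 0 0 0.82\n0 0 -0.4 0 0.82\n0 0 -0.8 0 0.82\n0 0 -0.9 0 0.82\n0 0 -0.9 0 0.82\n0.8 0 0 0 0.82\n0.8 0 0 0 0.82\n0.8 0 0 0 0.82\n0.8 0 0 0 0.82\n0.8 0 0 0 0.82\n0 0 0 0 0.82\n0 0 0 0 0.82")

```text
t: 26.15
eef_pos: [0.606, 0.062, 0.1422]
tool_rot: [-0.0, 0.819, 0.574, -0.0]
contact_force: [-0.5, -0.4, -0.2]
gripper_width: 0.814
grasp_force: 0.0
```

Run:
```python
from h import *
t=eyes.read_camera('top');s=eyes.read_camera('side')
a=cv2.resize(t[160:270,340:460],None,fx=3,fy=3,interpolation=cv2.INTER_CUBIC)
b=cv2.resize(s[160:270,260:400],None,fx=3,fy=3,interpolation=cv2.INTER_CUBIC)
cv2.imwrite('pics/p8.png',np.hstack([a,b]))
```

```text
(no output)
```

View pics/p8.png

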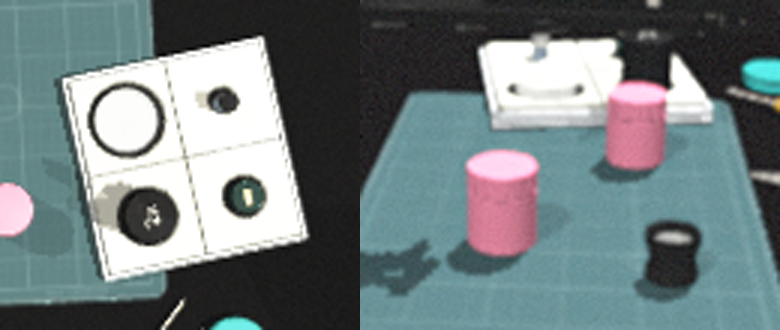

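All four stand centred in their recesses (top px: petri (382,200), vial (414,193), case (389,232), puck (422,225)). The petri has an even dark ring around it, and the loupe and pink cylinders are untouched. Handing in.

```bash
python3 -c "
from station import bot
print(bot.hand_in())"
```

```text
the job is handed in; nothing more can be done
None
```

I handed the job in at about 26 s: the last camera check showed the petri dish, lens case, puck and vial standing centred in their own recesses; the open dish and loupe were never touched, and the judge printed no verdict.

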